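# Switch on and zero the paint-mixing scale

### The job

Zero the paint-mixing scale with the cup standing on it: with your fingertips first push the long power key all the way down, where it stays, then gently press the large round zero key well down and let it spring back up. Do not press the small round units key or touch the pan or the cup; leave the bottle, jar and brush where they are, and lift nothing.

Things in the scene. Friction and masses are not known exactly. Their poses are not given: they have to be found in the camera images.
- scale: White bench scale, 270 (x) by 230 mm (y), fixed; origin under its centre on the desk, x from key panel to pan, y along the row of keys. Top face 35 mm above the desk. On the black panel at its -x edge (near the robot) are three white keys at x = -92 mm, y = -60, 0, +60 mm, in an order that differs per start. All key tops start 11 mm above the top face, 46 mm above the desk.
- zero_key_base: Thin black bezel (36 mm diameter, 2 mm high) around the large round zero key, fixed on the scale; origin at its centre on the scale's top face, axes as the scale's. Carries the zero key.
- pan: Steel weighing pan, 160 mm (x) by 180 mm (y), origin 45 mm to the +x side of the scale's centre, at the scale's top face; its upper face is 10 mm above that (45 mm above the desk) and its near edge is 57 mm from the line of the keys. Same axes as the scale. Not to be touched.
- power_key_top (a point): Centre of the top face of the long bar-shaped power key (14 mm along the scale's x by 40 mm along its y). Moves down with the key; z up.
- power_key (a joint): Travel of the power key in m: 0 up (start), 0.006 fully down. It moves straight down against a steady friction of about 3 N and stays where it is left; it has no spring. It counts as on from 0.0045.
- zero_key_top (a point): Centre of the top face of the large round zero key, 30 mm diameter. Moves down with the key.
- zero_key (a joint): Travel of the zero key in m: 0 up (start), 0.006 fully down. Spring return: about 1 N to start it, 4.7 N at the full 6 mm. It counts as pressed from 0.004.
- units_key_top (a point): Centre of the top face of the small round units key, 14 mm diameter. Not to be pressed.
- units_key (a joint): Travel of the units key in m, 0 up, 0.006 down; spring return like the zero key. Must stay up.
- cup: White mixing cup without handle, 68 mm wide at the rim, 58 mm tall, standing loose on the pan (top 103 mm above the desk), its centre at least 130 mm from the line of the keys. Origin under its centre.
- bottle: Small white bottle with black cap, 42 mm diameter, 100 mm tall, standing loose on the desk beside one flank of the scale. Origin under its centre.
- jar: Glass jar with steel lid, 58 mm diameter, 65 mm tall, standing loose on the desk beside the other flank of the scale. Origin under its centre.
- brush: Paint brush about 180 mm long lying loose on the desk between the scale and the robot, roughly along the scale's y. Origin at the middle of its underside, handle to its own -x.

How it is judged:
By the outcome, as a careful person would: the job done as asked, in the order asked, and still so for the second after the job is handed in, with the robot touching nothing.
It also fails if it takes over 38 s, if anything falls off the work surface, if the arm or the gripper's body presses on something with over 40 N, if the wrist force passes 120 N, or if a joint passes its speed limit or range.

### The arm

A 6-joint arm with a two-finger parallel gripper is mounted at the origin on the work surface. World frame = base frame: x ahead of the robot, y to its left, z up, the work surface at z = 0. Lengths are in mm, angles in rad, forces in N, time in s.
With the tool pointing down it reaches from about 350 to 875 mm from the base axis. Payload 4.2 kg.
Tool frame: the origin (TCP) lies where the fingers leave the gripper's body, on its centre line; the fingertips stand ahead of it and the grasp point (between the pads) lies 54 mm ahead of it (arm.nose_length is the z of the fingertips in the tool frame, in mm); z points along the fingers, x is the direction in which the jaws open and shut, and the axes are right-handed (so a half turn about z gives the same grasp; the last joint's range is limited). The gripper opens to 85 mm and grips with 20 to 120 N. Pads are 22 mm wide; open, the fingers measure 114 mm over their backs; the gripper's body (76 mm by 85 mm) begins 54 mm behind the grasp point. The pads swing forward as they close: fully open they stand 13 mm farther back than shut.
Start: joints at [1.408, 0.385, 0.008, 0, -1.194, -0.259], TCP at [255.844, 570.214, 303.912] pointing down, gripper open.
Joint ranges: [-3.14, 3.14], [-1.21, 2.06], [-1.07, 1.41], [-3.16, 2.05], [-2.99, -0.16], [-3.1, 3.1]. Speed limits (rad/s): [2.79, 2.79, 3.14, 3.14, 3.14, 3.14].

### API

Orientations are given as a unit quaternion [x, y, z, w].
In Python, from bench import arm, imaging, job_done gives the robot as it stands.
- The arm moves only by the shell command python3 -m crank 'ROWS' [OPENING]. ROWS is a JSON object of lists of equal length, an entry for each row: "delta_pos": the shift along the tool's x, y, z in m, a list of three; "twist": the turn about the tool's z in rad. In form: {"delta_pos": [[tx, ty, tz], ...], "twist": [twist, ...]}. A call has 1 to 8 rows; each row shifts and turns the commanded pose from where the row before left it, along the tool's axes as they then stand; what a row does not reach is not made up. A row lasts 1/12 s, in which the tool goes at most 41.7 mm and 7.16 degrees, less where a joint would pass 70% of its speed; a pose out of reach is approached as far as the arm can. A call is refused whole if a number of a shift passes 0.0417 or a number of a turn 0.125, either way. A call with a gripper value outside its range is refused whole. OPENING is the opening, from 0 (shut) to 1 (fully open), set as the call begins (- or left out, the last holds). The fingers move at their own pace and stop on an object; the grip force is fixed at half the most. Time passes only in rows, so rows that do not move let the fingers close. It gives the time, the measured TCP pose, the force and the opening at its end, in the units of the state.
- arm.read_state(): the state, without advancing time (a new reading comes with each control period).
- imaging.get_image(name): name is "side" or "top" or "wrist"; returns (picture, depth): 420x560x3 uint8, blue, green, red; 420x560 float32, mm along the optical axis (not along the pixel's ray), 0 where there is no reading.
- imaging.camera_model(name): a dict with "vfov" (degrees; the focal length in pixels is half the picture's height over the tangent of half this angle, whatever the lens; pixels are square), "cx", "cy" (the principal point, pixels), "T" (4x4, takes a point from camera to world coordinates); the wrist camera has in their place "hand_eye" (4x4, takes a point from camera to tool coordinates, whose origin is the TCP and whose axes are the tool frame's). Camera axes: x right, y up, looking along -z (the intrinsics and any distortion apply to the point x, -y, -z); pixel columns grow to the right and rows downward; lengths in mm; the calibration is good to about 2 mm. The wrist camera is an equidistant fisheye: a pixel r from the principal point sees the ray r / f radians off the axis. A picture is of the moment at which its call begins: read the wrist's pose just before it. camera_model takes no time and is no camera call.
- job_done(): hands the job in, once; it reports no verdict.
The state is a dict: "clock": time; "joints": joint angles; "joint_vel": joint speeds; "joint_efforts": joint torques, N m; "position": TCP position; "ee_rot": TCP orientation; "contact_force": force on the tool from outside, world axes, zero at the start; "wrist_torque": the same for the moment, N m; "gripper_width": finger opening in mm.
Only numpy, scipy, OpenCV 4.12 (cv2) and the standard library are available. Lean on these libraries where they do the work, as an engineer would, in place of code of your own. Each camera call takes 0.05 s, during which the arm holds its last target.

## Working session

There is one attempt and no reset: what is moved stays moved. The work goes in short steps, Python scripts to look and compute and a shell command to move; the robot and the scene stay as the last step left them, time stands still between calls to the robot, and variables do not carry over. Pictures are saved under pics/ and viewed, and the job is handed in when it is done.

```bash
ls; mkdir -p pics
python3 - <<'E'
from bench import arm, imaging
import cv2,json,numpy as np
s=arm.read_state(); print(s, arm.nose_length)
for n in ["top","side","wrist"]:
    p,d=imaging.get_image(n); cv2.imwrite(f"pics/{n}0.png",p); np.save(f"pics/{n}0.npy",d); print(n,imaging.camera_model(n))
E
```

```text
pics
{'clock': 0.0, 'joints': array([ 1.40759370e+00,  3.85594815e-01,  6.64119709e-03, -5.21267296e-04,
       -1.19397898e+00, -2.58621574e-01]), 'joint_vel': array([-0.00200261, -0.00022622, -0.00134691,  0.00053279, -0.00030347,
        0.0012575 ]), 'joint_efforts': array([-9.45586071e-04, -3.92289484e+01,  1.88400221e+01,  4.18636188e+00,
       -4.72374202e-03, -7.01245270e-06]), 'position': array([255.67821881, 569.85719506, 302.80101188]), 'ee_rot': array([-5.43322371e-01,  8.39523437e-01, -6.27518870e-04, -8.97674072e-04]), 'contact_force': array([ 0.82170453, -0.04251295,  0.00565093]), 'wrist_torque': array([ 0.0029825 ,  0.03841248, -0.01211711]), 'gripper_width': 85.43952046310088} 72.6
top {'vfov': 43.692372898286465, 'cx': 274.7834028569618, 'cy': 214.51385768094565, 'T': array([[-1.26019720e-02,  9.97080299e-01, -7.53131349e-02,
         4.98290772e+02],
       [-9.99911064e-01, -1.28948651e-02, -3.40398475e-03,
         8.41126838e+01],
       [-4.36519885e-03,  7.52635399e-02,  9.97154123e-01,
         1.20256404e+03],
       [ 0.00000000e+00,  0.00000000e+00,  0.0
[... 211 characters left out ...]
02],
       [-5.94555903e-01, -6.18164125e-01,  5.14175449e-01,
         4.88762205e+02],
       [ 1.73758308e-02,  6.29451145e-01,  7.76845761e-01,
         6.91364895e+02],
       [ 0.00000000e+00,  0.00000000e+00,  0.00000000e+00,
         1.00000000e+00]])}
wrist {'vfov': 65.70646984690485, 'cx': 278.7459618420425, 'cy': 207.82128551937254, 'hand_eye': array([[ 9.99999870e-01, -4.40860362e-05,  5.08672733e-04,
         4.54171364e-01],
       [ 1.01124211e-04, -9.59428336e-01, -2.81952581e-01,
        -7.15495877e+01],
       [ 5.00465206e-04,  2.81952595e-01, -9.59428207e-01,
        -7.01163255e+01],
       [ 0.00000000e+00,  0.00000000e+00,  0.00000000e+00,
         1.00000000e+00]])}
```

View pics/top0.png

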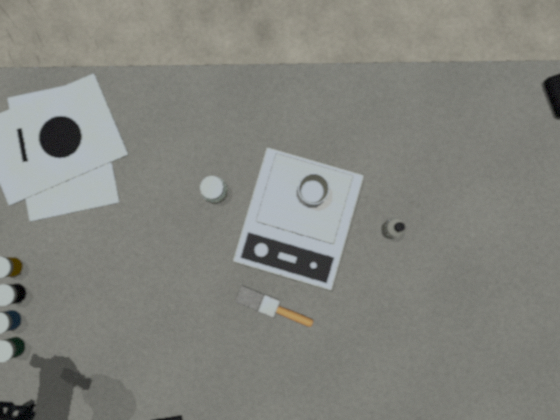

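View pics/side0.png

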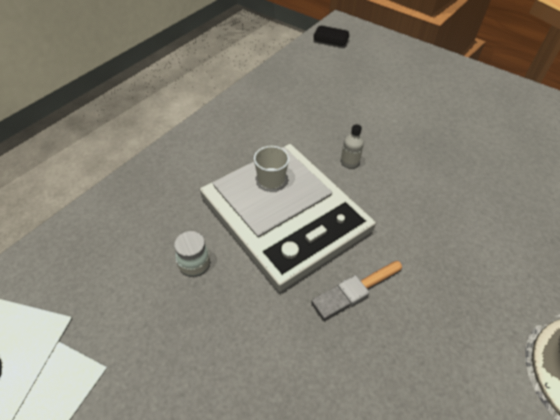

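View pics/wrist0.png

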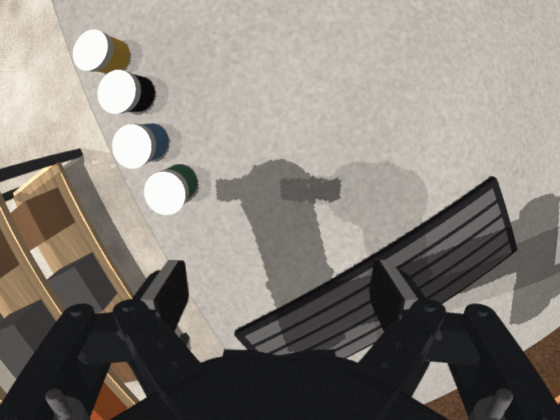

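The zero key (large round) is at top-image (261,250), the power bar at (287,258) and the units key at (313,266). I'll measure them in enlarged crops.

Run:
```python
import cv2
a=cv2.imread("pics/top0.png")[225:295,225:345]; cv2.imwrite("pics/topc.png",cv2.resize(a,None,fx=6,fy=6,interpolation=cv2.INTER_CUBIC))
a=cv2.imread("pics/side0.png")[190:290,250:390]; cv2.imwrite("pics/sidec.png",cv2.resize(a,None,fx=5,fy=5,interpolation=cv2.INTER_CUBIC))
```

```text
(no output)
```

View pics/topc.png

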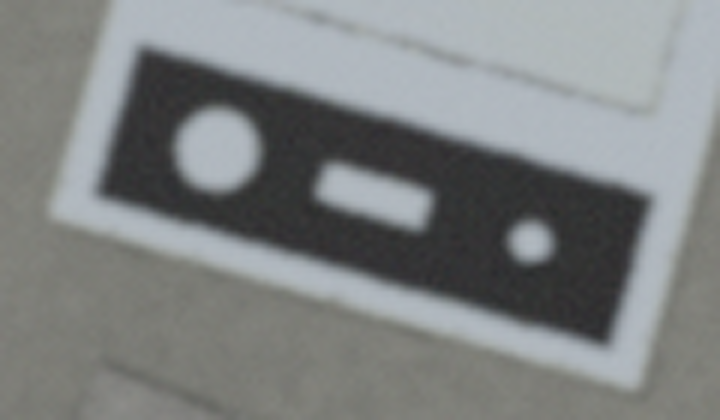

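View pics/sidec.png

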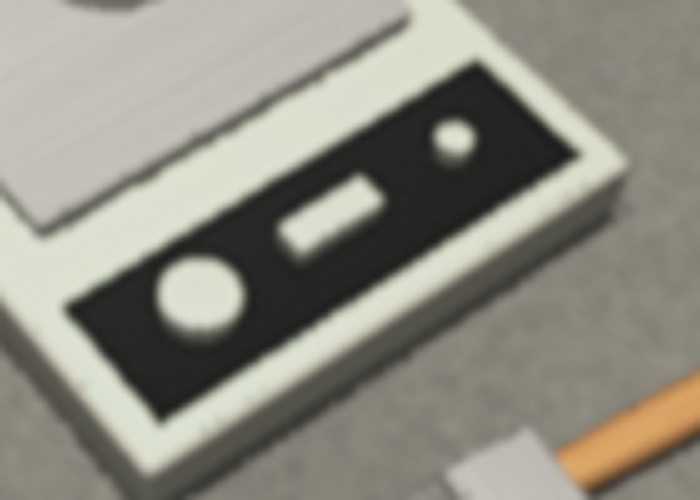

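Top crop: zero key top at (218,149), power (373,197), units (530,241). Side crop: zero (201,292), power (332,213), units (454,137). I'll project both onto z=46.

```bash
cat > h.py <<'E'
import numpy as np
from bench import arm,imaging
from scipy.spatial.transform import Rotation as R
def ray(n,u,v,T=None):
    m=imaging.camera_model(n); f=210/np.tan(np.radians(m['vfov'])/2)
    x,y=(u-m['cx'])/f,(v-m['cy'])/f
    if n=='wrist':
        th=np.hypot(x,y); s=np.sin(th)/max(th,1e-9); d=np.array([x*s,-y*s,-np.cos(th)])
        st=arm.read_state() if T is None else T
        W=np.eye(4); W[:3,:3]=R.from_quat(st['ee_rot']).as_matrix(); W[:3,3]=st['position']; T=W@m['hand_eye']
    else: d=np.array([x,-y,-1.]); T=m['T']
    return T[:3,3],T[:3,:3]@d
def hit(n,u,v,z,T=None):
    o,d=ray(n,u,v,T); return o+d*(z-o[2])/d[2]
E
python3 - <<'E'
from h import *
np.set_printoptions(precision=1,suppress=True)
for k,t,s in [('zero',(218,149),(201,292)),('power',(373,197),(332,213)),('units',(530,241),(454,137))]:
    a=hit('top',225+(t[0]+.5)/6-.5,225+(t[1]+.5)/6-.5,46); b=hit('side',250+(s[0]+.5)/5-.5,190+(s[1]+.5)/5-.5,46); print(k,a,b)
Rm=R.from_quat(arm.read_state()['ee_rot']).as_matrix(); print(Rm, arm.read_state()['clock'])
E
```

```text
zero [508.9 119.6  46. ] [511.2 119.   46. ]
power [490.6  62.9  46. ] [493.2  62.1  46. ]
units [473.9   5.7  46. ] [476.   5.  46.]
[[-0.4 -0.9 -0. ]
 [-0.9  0.4 -0. ]
 [ 0.  -0.  -1. ]] 0.15
```

Fused estimates: zero (510,119), power (492,62.5), units (475,5.5). The spacing is 59.6 mm, which agrees with 60, and the scale's yaw is about -0.30. I'll shut the fingers, turn about -0.12 to align with the row, and then travel high.

```bash
python3 -m crank '{"delta_pos": [[0,0,0],[0,0,0],[0,0,0]], "twist": [-0.06,-0.06,0]}' 0
python3 - <<'E'
from h import *
s=arm.read_state(); Rm=R.from_quat(s['ee_rot']).as_matrix()
print(Rm.T@(np.array([492,62.5,200])-s['position']),Rm)
E
```

```text
clock: 0.4
position: [255.8, 570.1, 303.5]
ee_rot: [-0.593, 0.805, -0.0, -0.0]
contact_force: [-0.0, -0.1, -0.4]
gripper_width: 51.6
[ 414.64529575 -376.04547039  103.8239753 ] [[-2.96370888e-01 -9.55072872e-01 -3.25045890e-04]
 [-9.55072473e-01  2.96371062e-01 -8.74424783e-04]
 [ 9.31473584e-04  5.12883323e-05 -9.99999565e-01]]
```

```bash
python3 -m crank '{"delta_pos": [[0.026,-0.0235,0],[0.026,-0.0235,0],[0.026,-0.0235,0],[0.026,-0.0235,0],[0.026,-0.0235,0],[0.026,-0.0235,0],[0.026,-0.0235,0],[0.026,-0.0235,0]], "twist": [0,0,0,0,0,0,0,0]}' 0
python3 -m crank '{"delta_pos": [[0.026,-0.0235,0],[0.026,-0.0235,0],[0.026,-0.0235,0.01],[0.026,-0.0235,0.02],[0.026,-0.0235,0.02],[0.026,-0.0235,0.02],[0.026,-0.0235,0.02],[0.0,0,0]], "twist": [0,0,0,0,0,0,0,0]}' 0
python3 -m crank '{"delta_pos": [[0,0,0],[0,0,0],[0,0,0]], "twist": [0,0,0]}' 0
python3 - <<'E'
from h import *
import cv2
s=arm.read_state(); Rm=R.from_quat(s['ee_rot']).as_matrix()
print(Rm.T@(np.array([492,62.5,140])-s['position']),s['ee_rot'],s['position'],s['joint_vel'],s['contact_force'])
for n in ['wrist','side']:
    p,d=imaging.get_image(n); cv2.imwrite(f'pics/{n}1.png',p); np.save(f'pics/{n}1.npy',d)
E
```

```text
clock: 1.07
position: [373.8, 314.0, 303.9]
ee_rot: [-0.592, 0.806, 0.0, 0.0]
contact_force: [1.0, 0.2, 0.4]
gripper_width: -0.2
clock: 1.73
position: [475.6, 88.1, 209.9]
ee_rot: [-0.589, 0.808, 0.001, -0.004]
contact_force: [-0.3, -0.5, -0.1]
gripper_width: 0.0
clock: 1.98
position: [476.7, 94.1, 214.8]
ee_rot: [-0.593, 0.805, -0.0, 0.001]
contact_force: [0.7, 0.1, 0.0]
gripper_width: 0.1
[ 25.72808357 -23.81801522  74.77281456] [-5.93108845e-01  8.05121696e-01 -1.68901874e-04  9.60717909e-04] [476.74885123  94.06742927 214.77369725] [ 0.01385803 -0.00732089  0.00054212 -0.00177726  0.00091224  0.00330254] [0.73748105 0.07061215 0.01633702]
```

View pics/wrist1.png

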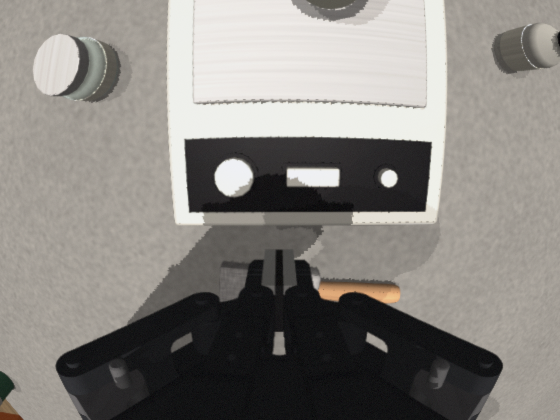

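View pics/side1.png

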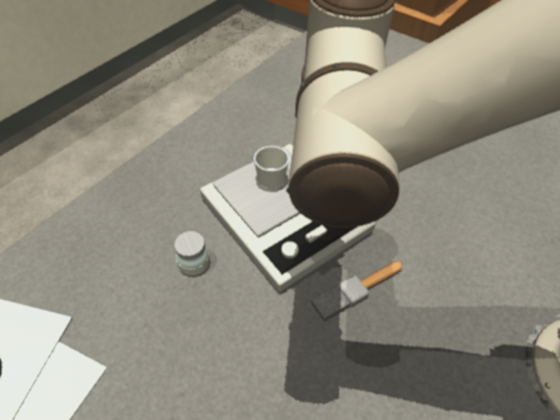

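The wrist view shows zero at (234,177), power at (313,177) and units at (389,178), with the shut fingertips near (280,252). The row lies level in the image, so the tool is aligned. I'll check the positions with the wrist camera.

```bash
python3 - <<'E'
from h import *
np.set_printoptions(precision=1,suppress=True)
for k,u,v in [('zero',234,177),('power',313,177),('units',389,178)]: print(k,hit('wrist',u,v,46))
s=arm.read_state();print(s['position'],s['clock'])
# where tip expected in image
m=imaging.camera_model('wrist'); f=210/np.tan(np.radians(m['vfov'])/2)
for dx in(-15,0,15):
  p=np.linalg.inv(m['hand_eye'])@[dx,0,72.6,1]; x,y,z=p[0],-p[1],-p[2]; r=np.hypot(x,y); th=np.arctan2(r,z); print(m['cx']+f*th*x/r,m['cy']+f*th*y/r)
d=np.load('pics/wrist1.npy'); print(d[245:262:2,270:292:3])
E
python3 - <<'E'
import cv2
a=cv2.imread("pics/wrist1.png")[140:300,190:410]; cv2.imwrite("pics/wr1c.png",cv2.resize(a,None,fx=3.5,fy=3.5,interpolation=cv2.INTER_CUBIC))
E
```

```text
zero [511.  118.8  46. ]
power [493.4  62.2  46. ]
units [475.8   4.9  46. ]
[476.6  94.3 214.9] 2.0833
247.3931166535648 265.7322329611717
278.01633044291464 265.91504615539077
308.6551904907677 265.75622283090564
[[307.  307.5 307.1 307.9 306.6 308.2 307.3 308.9]
 [306.  306.8 307.3 306.2 306.8 308.1 308.1 308.3]
 [151.1 149.9 150.8 150.4 150.3 150.4 151.  149.6]
 [148.7 147.9 147.2 148.4 148.2 147.2 148.  148.9]
 [146.4 146.4 146.1 146.  145.5 146.1 146.4 145.1]
 [144.4 144.2 143.6   0.  144.1 144.  143.6 144.5]
 [141.4 141.9 141.9 141.4 141.3 141.4 142.7 141.5]
 [139.9 139.7 140.1 139.6 139.8 139.8 139.4 141.1]
 [139.1 136.4   0.  137.4 138.5 137.7 137.7 137.9]]
```

View pics/wr1c.png

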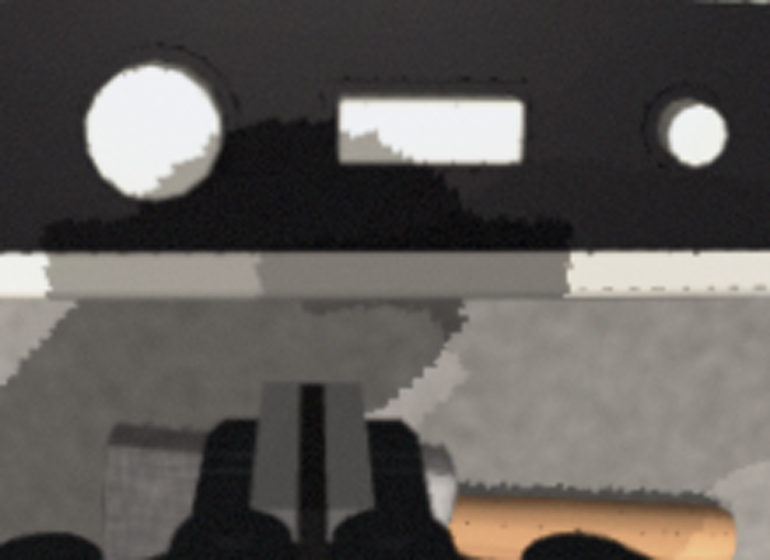

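All three views agree within about 2 mm: power (493,62.3), zero (510.8,119). I'll move over the power key, then descend to about 11 mm above it.

```bash
python3 -m crank '{"delta_pos": [[0.013,-0.0125,0],[0.0126,-0.0125,0],[0,0,0.02],[0,0,0.025],[0,0,0.025],[0,0,0.015],[0,0,0],[0,0,0]], "twist": [0,0,0,0,0,0,0,0]}' 0
python3 -m crank '{"delta_pos": [[0,0,0],[0,0,0]], "twist": [0,0]}' 0
python3 - <<'E'
from h import *
import cv2
s=arm.read_state(); Rm=R.from_quat(s['ee_rot']).as_matrix()
print(Rm.T@(np.array([493,62.3,118.6])-s['position']),s['position'],s['contact_force'])
p,d=imaging.get_image('wrist'); cv2.imwrite('pics/wrist2.png',cv2.resize(p[60:360,130:430],None,fx=2,fy=2,interpolation=cv2.INTER_CUBIC))
E
```

```text
clock: 2.75
position: [492.8, 62.0, 129.1]
ee_rot: [-0.593, 0.805, -0.0, -0.0]
contact_force: [-0.4, 0.6, 0.3]
gripper_width: 0.2
clock: 2.92
position: [493.6, 62.0, 130.5]
ee_rot: [-0.593, 0.805, -0.0, 0.002]
contact_force: [0.3, 0.8, 0.1]
gripper_width: -0.2
[-0.10829054  0.71462115 11.87981891] [493.61261905  61.96962823 130.48141658] [0.32397131 0.81374627 0.08891291]
```

View pics/wrist2.png

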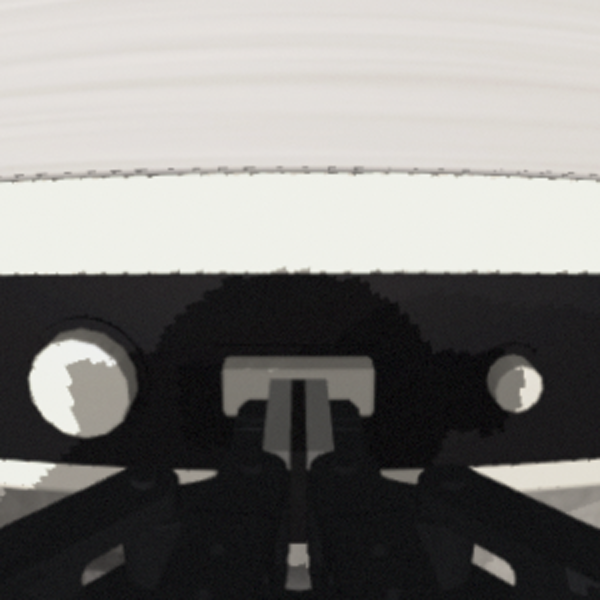

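The tip sits centred over the bar: bar cols 223–375, tip 265–333 in the crop. I'll descend now, finely near the end.

```bash
python3 -m crank '{"delta_pos": [[0,0,0.004],[0,0,0.004],[0,0,0.002],[0,0,0.001],[0,0,0.001],[0,0,0.001],[0,0,0],[0,0,0]], "twist": [0,0,0,0,0,0,0,0]}' 0
python3 -m crank '{"delta_pos": [[0,0,0.001],[0,0,0.001],[0,0,0],[0,0,0]], "twist": [0,0,0,0]}' 0
python3 - <<'E'
from h import *
s=arm.read_state();print(s['position'],s['contact_force'])
E
```

```text
clock: 3.63
position: [492.6, 61.1, 115.8]
ee_rot: [-0.593, 0.805, 0.0, -0.0]
contact_force: [-1.2, 0.4, 1.3]
gripper_width: -0.1
clock: 3.97
position: [492.6, 61.1, 113.8]
ee_rot: [-0.593, 0.805, 0.0, -0.0]
contact_force: [-0.1, -1.1, 0.3]
gripper_width: -0.1
[492.63050368  61.12449075 113.76584524] [-0.13969459 -1.07917113  0.33150406]
```

```bash
for i in 1 2 3; do python3 -m crank '{"delta_pos": [[0,0,0.001],[0,0,0.0]], "twist": [0,0]}' 0 | egrep "posi|force"; done
python3 - <<'E'
from h import *
import cv2
p,d=imaging.get_image('wrist'); cv2.imwrite('pics/wrist3.png',cv2.resize(p[60:360,130:430],None,fx=2,fy=2,interpolation=cv2.INTER_CUBIC))
E
```

```text
position: [492.7, 61.1, 112.8]
contact_force: [-0.9, -1.1, 1.9]
position: [492.7, 61.2, 112.6]
contact_force: [-3.3, 0.2, 9.0]
position: [492.7, 61.2, 112.5]
contact_force: [-5.6, 0.0, 15.7]
```

View pics/wrist3.png

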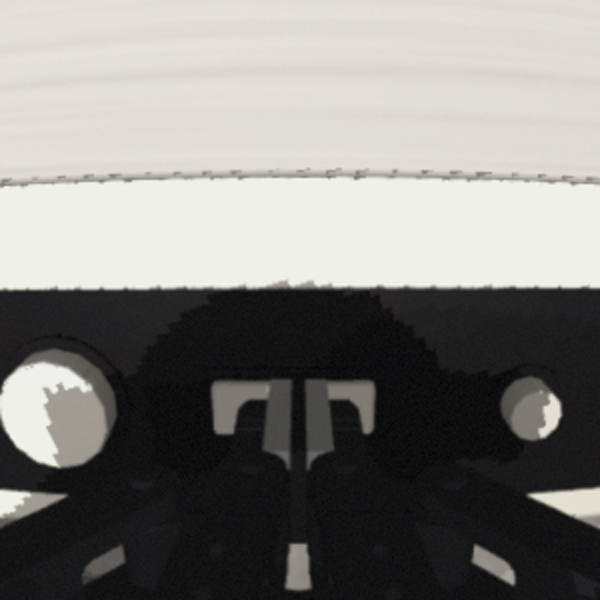

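Hard stop at z=112.6, which is exactly 40+72.6, so the power key is at its full 6 mm of travel. Force rose to 16 N against the stop. I'll lift straight up and move along the row to the zero key.

```bash
python3 -m crank '{"delta_pos": [[0,0,-0.004],[0,0,-0.008],[0,0,-0.009],[-0.02,0,0],[-0.02,0,0],[-0.0195,0,0],[0,0,0],[0,0,0]], "twist": [0,0,0,0,0,0,0,0]}' 0
python3 -m crank '{"delta_pos": [[0,0,0],[0,0,0]], "twist": [0,0]}' 0
python3 - <<'E'
from h import *
import cv2
s=arm.read_state(); Rm=R.from_quat(s['ee_rot']).as_matrix()
print(Rm.T@(np.array([510.8,119,118.6])-s['position']),s['position'],s['contact_force'])
p,d=imaging.get_image('wrist'); cv2.imwrite('pics/wrist4.png',cv2.resize(p[60:360,130:530],None,fx=2,fy=2,interpolation=cv2.INTER_CUBIC))
E
```

```text
clock: 5.18
position: [510.8, 118.7, 132.2]
ee_rot: [-0.593, 0.805, -0.0, 0.0]
contact_force: [1.2, -0.1, -1.0]
gripper_width: 0.4
clock: 5.35
position: [510.0, 117.3, 131.9]
ee_rot: [-0.592, 0.806, 0.0, -0.0]
contact_force: [-1.0, -0.2, -0.5]
gripper_width: 0.1
[-1.87093062 -0.2403761  13.31886232] [510.02077573 117.28884741 131.91972304] [-1.01079885 -0.18570818 -0.54083606]
```

View pics/wrist4.png

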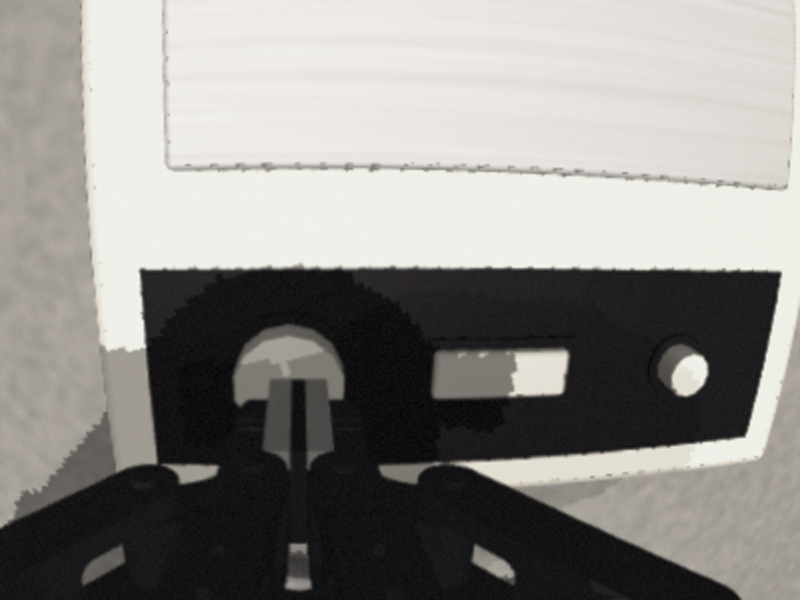

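The power bar is now low: no side wall shows beside it, while one shows on the units key. The tip (col 298) is about 2 mm right of the zero key's centre (col 289), so I'll shift -2 mm in x and press gently.

```bash
python3 -m crank '{"delta_pos": [[-0.002,0,0.004],[0,0,0.004],[0,0,0.003],[0,0,0.002],[0,0,0.001],[0,0,0.001],[0,0,0.001],[0,0,0]], "twist": [0,0,0,0,0,0,0,0]}' 0 | egrep "posi|force"
python3 -m crank '{"delta_pos": [[0,0,0.001],[0,0,0.001],[0,0,0],[0,0,0]], "twist": [0,0,0,0]}' 0| egrep "posi|force"
```

```text
position: [510.7, 119.6, 115.9]
contact_force: [-1.6, -2.1, 3.4]
position: [510.8, 119.7, 114.0]
contact_force: [-2.2, -1.8, 3.1]
```

```bash
python3 -m crank '{"delta_pos": [[0,0,0.001],[0,0,0],[0,0,0],[0,0,0]], "twist": [0,0,0,0]}' 0| egrep "posi|force"
python3 - <<'E'
from h import *
import cv2
p,d=imaging.get_image('wrist'); cv2.imwrite('pics/wrist5.png',cv2.resize(p[60:360,130:530],None,fx=2,fy=2,interpolation=cv2.INTER_CUBIC)); print(arm.read_state()['contact_force'])
E
```

```text
position: [510.9, 119.8, 112.9]
contact_force: [-1.6, -2.8, 4.1]
[-3.30396091 -2.79523863  5.09982738]
```

View pics/wrist5.png

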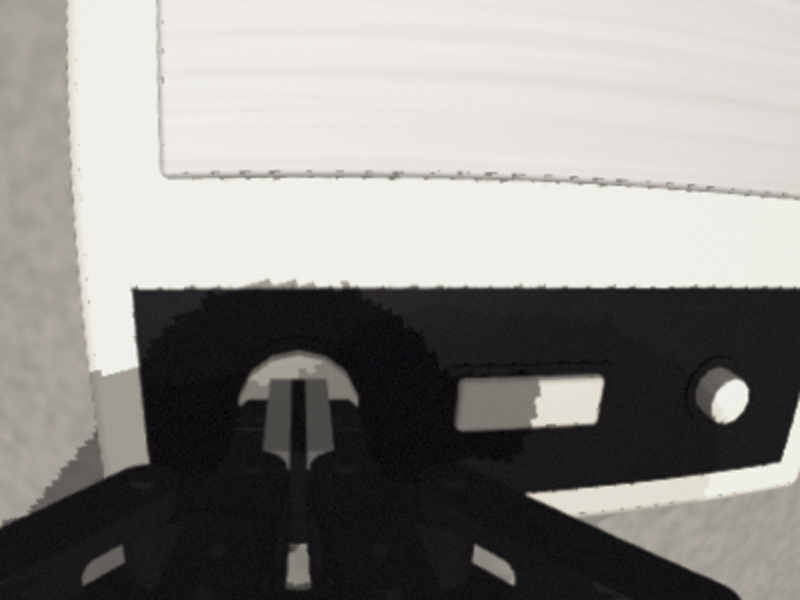

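The zero key is pressed about 5.7 mm, centred under the tip (cols 240–357, tip at 298), with about 4–5 N of force. I'll release it straight up and clear away from the scene.

```bash
python3 -m crank '{"delta_pos": [[0,0,-0.003],[0,0,-0.004],[0,0,-0.01],[0,0,-0.03],[0,0,-0.03],[0,0,-0.03],[0,0,-0.03],[0,0,-0.02]], "twist": [0,0,0,0,0,0,0,0]}' 0
python3 -m crank '{"delta_pos": [[-0.02,0.02,0],[-0.025,0.025,0],[-0.025,0.025,0],[-0.025,0.025,0],[-0.025,0.025,0],[-0.025,0.025,0],[-0.02,0.02,0],[0,0,0]], "twist": [0,0,0,0,0,0,0,0]}' 0
python3 -m crank '{"delta_pos": [[0,0,0],[0,0,0],[0,0,0],[0,0,0],[0,0,0],[0,0,0]], "twist": [0,0,0,0,0,0]}' 0
python3 - <<'E'
from h import *
import cv2
ims=[]
for n in ['top','side']:
    p,d=imaging.get_image(n); q=cv2.imread(f'pics/{n}0.png')
    c=(slice(130,340),slice(180,420)) if n=='top' else (slice(110,340),slice(150,420))
    cv2.imwrite(f'pics/{n}6.png',cv2.resize(np.hstack([q[c],p[c]]),None,fx=1.48,fy=1.48,interpolation=cv2.INTER_CUBIC))
    if n=='side':
        c=(slice(190,290),slice(250,390)); cv2.imwrite('pics/side6c.png',cv2.resize(np.vstack([q[c],p[c]]),None,fx=3,fy=3,interpolation=cv2.INTER_CUBIC))
s=arm.read_state();print(s['position'],s['joint_vel'],s['contact_force'])
E
```

```text
clock: 7.45
position: [512.2, 120.7, 274.2]
ee_rot: [-0.593, 0.805, -0.001, 0.004]
contact_force: [0.8, 0.1, 0.7]
gripper_width: -0.1
clock: 8.12
position: [401.2, 331.0, 271.0]
ee_rot: [-0.595, 0.804, 0.001, 0.002]
contact_force: [0.2, -0.8, 0.9]
gripper_width: -0.2
clock: 8.62
position: [402.9, 325.9, 270.0]
ee_rot: [-0.592, 0.806, 0.0, 0.0]
contact_force: [-0.1, -0.7, -0.6]
gripper_width: 0.2
[402.8002759  326.09533965 269.92096293] [ 5.36336368e-03 -1.32047725e-04  1.74882384e-04 -9.70175113e-04
  6.34557915e-05 -2.24096096e-03] [ 0.28667639 -0.3528589  -0.70552622]
```

View pics/top6.png

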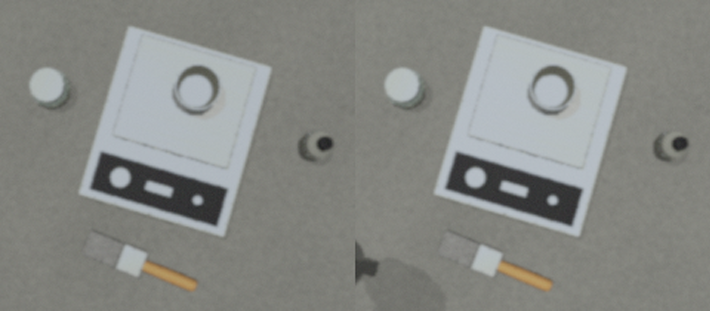

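View pics/side6.png

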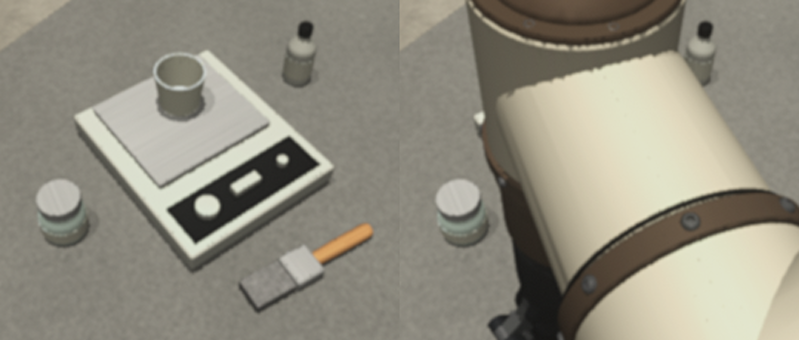

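View pics/side6c.png

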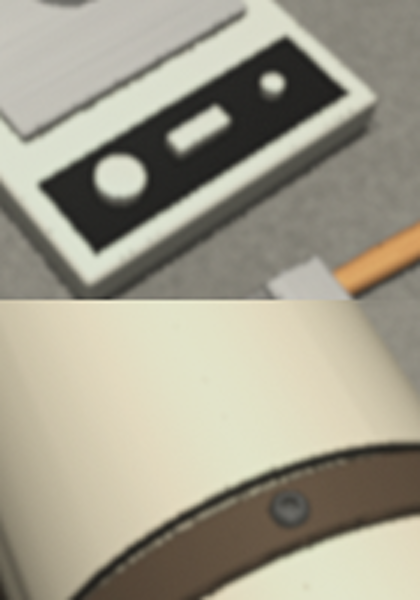

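The top view (before and after) shows cup, jar, bottle and brush unmoved. The arm blocks the side view, so I'll move back toward the start to confirm the key heights.

```bash
python3 -m crank '{"delta_pos": [[-0.02,0.02,0],[-0.026,0.0235,0],[-0.026,0.0235,0],[-0.026,0.0235,0],[-0.026,0.0235,0],[-0.026,0.0235,0],[-0.026,0.0235,0],[-0.02,0.02,0]], "twist": [0,0,0,0,0,0,0,0]}' 0
python3 -m crank '{"delta_pos": [[0,0,0],[0,0,0],[0,0,0],[0,0,0]], "twist": [0,0,0,0]}' 0|grep clock
python3 - <<'E'
from h import *
import cv2
p,d=imaging.get_image('side'); q=cv2.imread('pics/side0.png')
c=(slice(110,340),slice(150,420)); cv2.imwrite('pics/side7.png',cv2.resize(np.hstack([q[c],p[c]]),None,fx=1.48,fy=1.48))
c=(slice(200,270),slice(270,380)); cv2.imwrite('pics/side7c.png',cv2.resize(np.vstack([q[c],p[c]]),None,fx=4.2,fy=4.2,interpolation=cv2.INTER_CUBIC))
print(arm.read_state()['contact_force'])
E
```

```text
clock: 9.38
position: [287.0, 569.5, 269.6]
ee_rot: [-0.593, 0.805, 0.0, 0.0]
contact_force: [0.3, -0.3, -0.7]
gripper_width: 0.3
clock: 9.72
[ 0.05789144  0.54853675 -0.64113674]
```

View pics/side7.png

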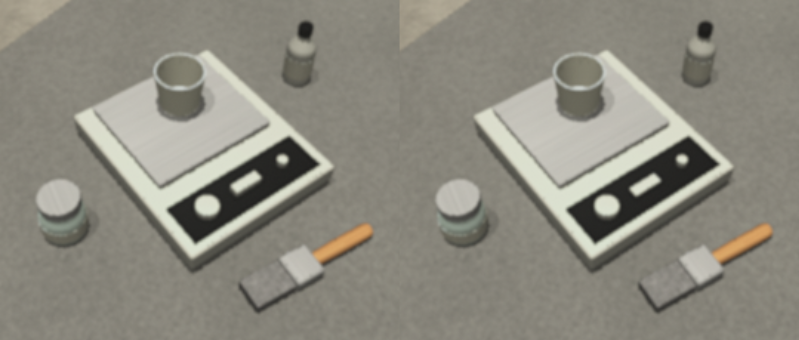

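View pics/side7c.png

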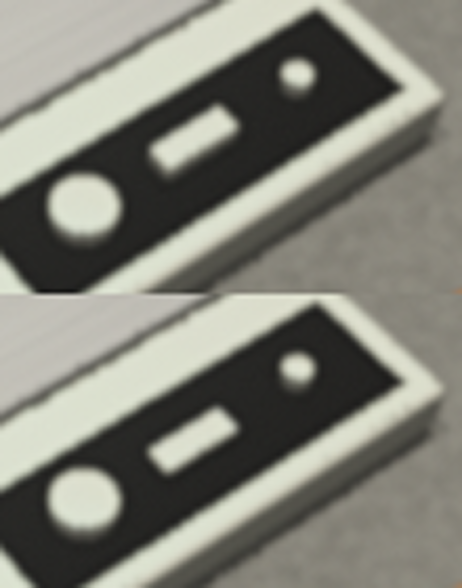

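The side view agrees. The power bar now sits low, shifted down with little side wall at (192,440). The zero key at (85,500) and the units key at (297,367) are back at their original height, and everything else is unchanged.

```bash
python3 -c "
from bench import job_done; print(job_done())"
```

```text
the job is handed in; nothing more can be done
None
```

The scale is zeroed and the job is handed in, at about 9.8 s on the robot's clock.

- **Power key:** With the fingers shut, I pushed it down to its hard stop. The tool stopped at z = 112.6 mm, about 6 mm of travel, with up to about 16 N against the stop.
- **Zero key:** I then pressed it gently, about 5.7 mm at 4–5 N, and let it spring back.
- **Final checks:** In the side view the power bar is down, and the zero and units keys are up at their starting height. The cup, bottle, jar and brush look unmoved in the top and side views. The arm is clear of the scene, with only noise-level force at the wrist (under 1 N).
- **What disagreed:** The three cameras' key positions differed by about 2 mm, so I re-centred 2 mm before pressing the zero key. The first side picture afterwards was blocked by the arm, so I took it again after moving the arm away.

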